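# Put the spice jar away in the latched larder chest

### The job

Put the spice jar that stands on the chopping board away in the wooden chest, upright on its floor beside the two jars already there. To open the chest, lift the knob of its catch so that the pin clears the bump, push the folding cover along its tracks until its two panels stand folded flat against each other, and leave it so with the catch let down. Leave everything else where it is.

Things in the scene. Friction and masses are not known exactly. Their poses are not given: they have to be found in the camera images.
- chest: Fixed wooden jar chest, 352 long (y), 170 wide (x); walls 10 mm thick, aluminium tracks on their tops up to z 136 mm. Origin: centre of its underside; z up; +y points to the cover's hinge end. The hollow under the cover spans x -75 to 75, y -70 to 152 mm. From y -176 to -70 mm it is closed by a deck at z 123 mm, on which only the catch and its 9 mm high bump stand.
- chest_floor (a point): Point on the chest's inner floor, at chest x 0, y -5, z 12 mm; axes as the chest's. The floor is free from chest y -65 to 75 mm over the whole width; the two stored jars stand beyond. With the cover folded, the knob stands over chest y 55 to 85 mm and the panels over y 144 to 160 mm, up to z 242 mm.
- cover (a joint): Folding of the bifold cover, rad: 0 closed (low gable, each panel sloping 0.30 rad), 1.27 both panels upright and flat against each other at the hinge end (stop). Panels 115 long, 144 wide, 8 mm thick: the first hinged to the chest, the second hinged to it at the ridge and to the running rail.
- cover_hinge (a point): Middle of the hinge line of the cover's first panel: chest x 0, y 152, z 127 mm. Folded, the panels stand upright here and rise 115 mm above it. Axes as the chest's.
- jar: The jar to put away: glass spice jar with a pale cap, 47 mm across, 108 mm high, 0.11 kg, standing upright, the only jar on the chopping board. Origin: centre of its underside, z up.
- board: Fixed wooden chopping board, 231 x 193 x 28 mm, right of the chest. Origin: centre of its underside. Mind the wall cabinet over the back of the worktop: it begins 0.60 m ahead of the robot's base, its underside 0.44 m above the worktop; swing past in front of it.
- store_jar_a: Spice jar 44 mm across, 108 mm high, standing in the chest near its hinge end; stays there. Origin: centre of its underside.
- store_jar_b: Spice jar 45 mm across, 108 mm high, standing in the chest near its hinge end; stays there. Origin: centre of its underside.
- potato: Small potato, 49 mm, at the far right of the chopping board; stays there. Origin: underside.
- glass_dish: Glass dish 142 x 172 x 48 mm left of the chest; stays there. Origin: centre of its underside.
- jam_jar: Jam jar 64 mm across, 99 mm high, behind the chest; stays there. Origin: centre of its underside.
- catch (a joint): Lift of the catch, m: 0 down, 0.016 fully up (stop). The catch is an iron pin 12 mm thick with a knob on top, free to slide straight up and down in the collar of an arm on the cover's rail. Down, its foot is stopped by a bump on the deck, so the rail cannot run; it clears the bump above 0.009 (0.012 is a good lift). It weighs about 0.12 kg and drops when let go.
- catch_knob (a point): Centre of the knob's round head, 30 mm across, 15 mm high, to be gripped from above in any direction. The collar under it, 22 mm across, tops out 13 mm below this point when the catch is down, the deck lies 38 mm below. It is on the chest's middle line, at chest y -150 mm when closed, and travels with the rail. z axis up.
- rail (a joint): Travel of the cover's running rail along the chest's +y, m: 0 closed, 0.22 cover folded flat (stop). The bump holds the catch's pin at 0.003; lifted, it is past the bump from 0.026 on. The rail is a wooden bar across the chest, 144 x 12 x 21 mm, top at chest z 145 mm, the knob 66 mm behind its middle. Pushing rail or knob takes 3 to 8 N; it stays where it is left.
Things that resemble listed ones, but are neither listed nor needed, are in the scene too. What is shaped like the jar but purple or red is not meant.

How it is judged:
By the outcome, as a careful person would: the job done as asked, in the order asked, and still so for the second after the job is handed in, with the robot touching nothing.
It also fails if it takes over 58 s, if anything falls off the work surface, if the arm or the gripper's body presses on something with over 40 N, if the wrist force passes 120 N, or if a joint passes its speed limit or range.

### The arm

A 6-joint arm with a two-finger parallel gripper is mounted at the origin on a cart in front of the work surface, level with it; the furniture and walls round the work are solid. World frame = base frame: x ahead of the robot, y to its left, z up, the work surface at z = 0. Lengths are in m, angles in rad, forces in N, time in s.
With the tool pointing down it reaches from about 0.35 to 0.775 m from the base axis. Payload 7.3 kg.
Tool frame: the origin (TCP) lies at the very end of the fingers, on their centre line; the grasp point (between the pads) lies 19 mm behind it; z points along the fingers, y is the line along which they close (so a half turn about z gives the same grasp; the last joint's range is limited). The gripper opens to 92 mm and grips with 3 to 60 N. Pads are 19 mm wide; open, the fingers measure 130 mm over their backs; the gripper's body (75 mm by 190 mm) begins 47 mm behind the grasp point.
Start: joints at [1.004, 0.342, 1.524, -0, 1.275, -0.146], TCP at [0.214, 0.479, 0.227] pointing down, gripper open.
Joint ranges: [-2.53, 2.53], [-0.77, 2.02], [0.04, 2.7], [-1, 4.14], [0.28, 2.66], [-3.11, 3.11]. Speed limits (rad/s): [2.57, 2.57, 3.14, 3.14, 3.14, 3.14].

### API

Orientations are given as [roll, pitch, yaw] about the fixed x, y, z axes, in that order (R = Rz(yaw) Ry(pitch) Rx(roll)).
In Python, from cell import robot, read_camera, get_calibration gives the robot as it stands. The module is installed in compiled form; this text tells all that it offers.
- The arm moves only by the tool send_rows, never from a script. Its argument "plan" is a list of rows, each a list of 2 entries, a list of its own where there are three numbers: the shift along the tool's x, y, z as a fraction of full scale, then the turn, a rotation vector about the tool's x, y, z as a fraction of full scale. A call has exactly 10 rows; each row shifts and turns the commanded pose from where the row before left it, along the tool's axes as they then stand; what a row does not reach is not made up. Full scale, the value 1, is 0.025 m for a shift and 90 degrees for a turn. A row lasts 1/8 s, in which the tool goes at most 62.5 mm and 10.7 degrees, less where a joint would pass 70% of its speed; a pose out of reach is approached as far as the arm can. A call with a number of a shift or a turn outside -1 to 1 is refused whole. A call with a gripper value outside its range is refused whole. "gripper" is the opening, from -1 (shut) to 1 (fully open), so that 0 is half open, set as the call begins (left out, the last holds). The fingers move at their own pace and stop on an object; "force" is the grip in N (left out, the last holds). Time passes only in rows, so rows that do not move let the fingers close, or fill a call up. It gives the time, the measured TCP pose, the force, the opening and the grip force at its end, in the units of the state.
- robot.observe(): the state, without advancing time (a new reading comes with each control period).
- read_camera(name): name is "scene" or "top" or "wrist"; returns (picture, depth): 420x560x3 uint8, blue, green, red; 420x560 float32, m along the optical axis (not along the pixel's ray), 0 where there is no reading.
- get_calibration(name): a dict with "intrinsics" (3x3 intrinsics, pixels), "rvec" (rotation vector, rad) and "tvec" (3), from world to camera coordinates, as OpenCV has them. Camera axes: x right, y down, z forward; pixel columns grow to the right and rows downward; lengths in m; the calibration is good to about 2 mm. A picture is of the moment at which its call begins: read the wrist's pose just before it. get_calibration takes no time and is no camera call; for the wrist camera it gives the pose at the moment of the call.
- robot.hand_in(): hands the job in; it is judged then, once.
The state is a dict: "time": time; "qpos": joint angles; "qvel": joint speeds; "joint_efforts": joint torques, N m; "tool_pos": TCP position; "tool_rot": TCP orientation; "contact_force": force on the tool from outside, world axes, zero at the start; "torque": the same for the moment, N m; "opening": finger opening in m; "grip_force": force on a finger pad.
Only numpy, scipy, OpenCV 4.12 (cv2) and the standard library are available. Lean on these libraries where they do the work, as an engineer would, in place of code of your own. Each camera call takes 0.05 s, during which the arm holds its last target. There are 200 camera calls.

## Working session

There is one attempt and no reset: what is moved stays moved. The work goes in short steps, Python scripts to look and compute and a tool call to move; the robot and the scene stay as the last step left them, time stands still between calls to the robot, and variables do not carry over. Pictures are saved under pics/ and viewed, at most 10 in all, crops included, and the job is handed in when it is done.

Besides the shell and the picture viewer there is one more tool, called after "Call:" as name(argument=value, ...), one argument or row to a line, values as JSON. send_rows: Moves the arm, as the interface text tells. Shift numbers are shares of 0.025 m and turn numbers shares of 90 degrees, none past 1 either way. Its arguments: {"type":"object","properties":{"plan":{"type":"array"},"gripper":{"type":"number"},"force":{"type":"number"}},"required":["plan"]}

```bash
mkdir -p pics; cat > h.py <<'E'
import numpy as np, cv2
from cell import robot, read_camera, get_calibration
def cam(n):
    c=get_calibration(n); p,d=read_camera(n)
    K=np.array(c["intrinsics"]);R=cv2.Rodrigues(np.array(c["rvec"],float))[0];t=np.array(c["tvec"],float).ravel()
    v,u=np.mgrid[:420,:560]
    P=np.stack([(u-K[0,2])/K[0,0]*d,(v-K[1,2])/K[1,1]*d,d],-1)
    W=(P-t)@R; W[d==0]=np.nan
    return p,d,W
E
python3 - <<'E'
from h import *
for n in("scene","top"):
    p,d,W=cam(n); cv2.imwrite(f"pics/{n}0.png",p); np.save(f"{n}0.npy",W)
print(robot.observe())
E
```

```text
{'time': 0.1, 'qpos': array([ 1.00398102e+00,  3.42666961e-01,  1.52492312e+00,  2.22019275e-05,
        1.27540890e+00, -1.46017147e-01]), 'qvel': array([-0.0015668 , -0.00138779, -0.00115517,  0.00029205, -0.00110223,
       -0.00048241]), 'joint_efforts': array([ 1.21672088e-03, -4.32005346e+01, -2.44696820e+01,  7.18080369e-02,
        5.26685861e-02, -7.35599929e-05]), 'tool_pos': array([0.21423982, 0.4788968 , 0.22610667]), 'tool_rot': array([-3.14020438e+00, -2.25624833e-04,  2.72078786e+00]), 'contact_force': array([ 0.06749125, -0.83899071,  0.21889416]), 'torque': array([ 0.04132097, -0.03040175,  0.02781556]), 'grip_force': 0.0, 'opening': 0.09187074036563593}
```

```bash
python3 - <<'E'
import cv2,numpy as np
a=cv2.imread("pics/top0.png");cv2.imwrite("pics/top1.png",cv2.resize(a,(800,600)))
E
```

```text
(no output)
```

View pics/scene0.png

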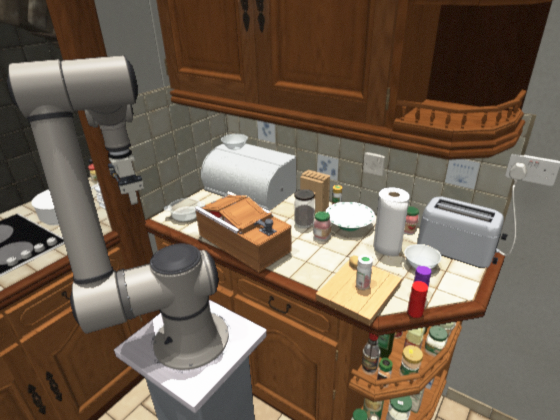

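View pics/top0.png

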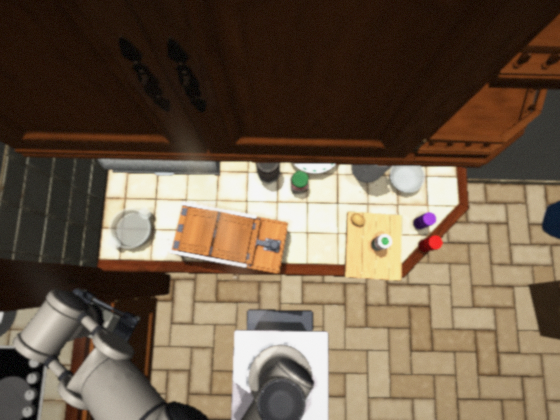

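The scene shows the chest at top px (175–288, 205–270), with its catch at about (270,243). Jar candidates:
- Pale-capped jar at (383,241): on the board and the only one there, so it fits.
- Purple (427,220) and red (432,242): off the board and ruled out by colour.
- Green-capped (300,181) and jam jar (268,170): behind the chest.

I'll confirm with one enlarged crop and measure.

```bash
python3 - <<'E'
import cv2,numpy as np
a=cv2.imread("pics/top0.png");b=cv2.imread("pics/scene0.png")
x=cv2.resize(a[195:285,165:300],(800,533),interpolation=cv2.INTER_CUBIC)[:, :]
y=cv2.resize(a[195:285,335:450],(400,313),interpolation=cv2.INTER_CUBIC)
z=cv2.resize(b[230:330,310:450],(400,286),interpolation=cv2.INTER_CUBIC)
o=np.zeros((599,800,3),np.uint8);o[:299]=cv2.resize(x,(800,533))[120:419];o[299:585,:400]=y[:286];o[299:585,400:]=z
cv2.imwrite("pics/c1.png",o)
W=np.load("top0.npy"); S=np.load("scene0.npy")
def show(W,r,lo,hi):
    y0,y1,x0,x1=r;w=W[y0:y1,x0:x1].reshape(-1,3);w=w[(w[:,2]>lo)&(w[:,2]<hi)];print(len(w),np.round(np.median(w,0),4),np.round(w.min(0),4),np.round(w.max(0),4))
    return w
j=show(W,(228,256,368,398),.125,.15)
js=show(S,(250,295,350,380),.128,.15)
k=show(W,(225,262,250,290),.15,.18)
d=show(W,(210,280,245,295),.115,.13)
for w in(j,d): print(cv2.minAreaRect((w[:,:2]*1000).astype(np.float32)))
c=W[195:285,165:300].reshape(-1,3);c=c[(c[:,2]>.10)&(c[:,2]<.2)]
r=cv2.minAreaRect((c[:,:2]*1000).astype(np.float32));print("chest",r,np.round(cv2.boxPoints(r)))
for v,u in((243,260),(243,265),(243,270),(243,275),(243,280),(250,275),(236,275)):print(u,v,np.round(W[v,u],3))
E
```

```text
166 [ 0.4503 -0.3269  0.1378] [ 0.4283 -0.35    0.1256] [ 0.4734 -0.3051  0.1432]
112 [ 0.4445 -0.3297  0.1319] [ 0.4209 -0.3501  0.1282] [ 0.4677 -0.3079  0.1348]
81 [0.4294 0.0286 0.1706] [0.3796 0.0129 0.1501] [0.4458 0.1034 0.1751]
1380 [0.4236 0.0463 0.1243] [ 0.3445 -0.0153  0.1151] [0.5255 0.1199 0.1299]
((450.3682556152344, -328.5285339355469), (43.38676834106445, 44.2257080078125), 48.642799377441406)
((436.1814270019531, 64.36871337890625), (136.5665283203125, 170.45941162109375), 80.83341217041016)
chest ((454.22515869140625, 173.57606506347656), (357.9205017089844, 170.7917938232422), 80.6927719116211) [[341.  11.]
 [510. -17.]
 [567. 336.]
 [399. 364.]]
260 243 [0.434 0.074 0.144]
265 243 [0.434 0.057 0.151]
270 243 [0.432 0.041 0.171]
275 243 [0.433 0.026 0.171]
280 243 [0.437 0.01  0.128]
275 250 [0.415 0.025 0.128]
275 236 [nan nan nan]
```

View pics/c1.png

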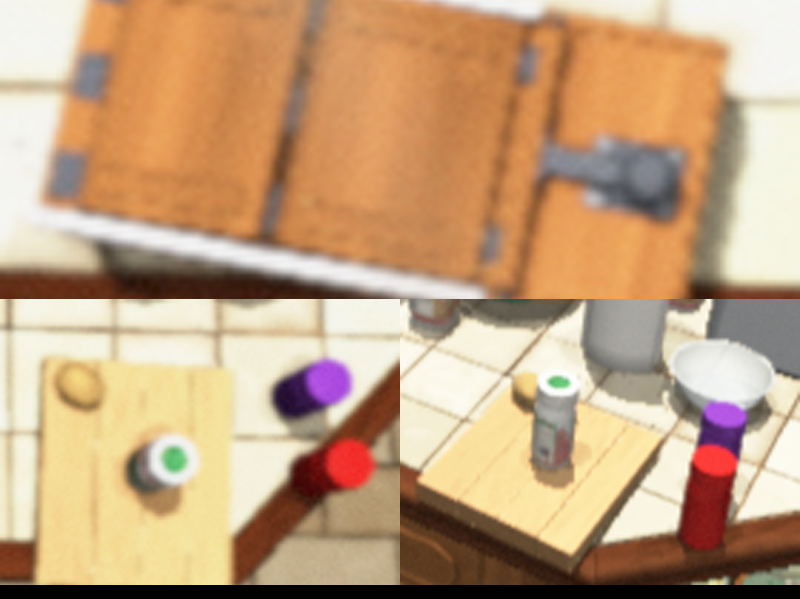

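The crop confirms the pale-capped jar with the green dot as the only jar on the board, at about (0.450, −0.328). Chest yaw is about −9.3° and the knob is at about (0.430, 0.026). A tool yaw of 80.7° puts tool x along chest +y and tool y along chest +x. I'll turn to that while moving in.

Call:
send_rows(
  plan=[
    [[-0.6,0,-0.15],[0,0,0.0836]],
    [[-0.6,0,-0.15],[0,0,0.0836]],
    [[-0.6,0,-0.15],[0,0,0.0836]],
    [[-0.6,0,-0.15],[0,0,0.0836]],
    [[-0.6,0,-0.15],[0,0,0.0836]],
    [[-0.6,0,-0.15],[0,0,0.0836]],
    [[-0.6,0,-0.15],[0,0,0.0836]],
    [[-0.6,0,-0.15],[0,0,0.0836]],
    [[-0.6,0,-0.15],[0,0,0.0836]],
    [[-0.6,0,-0.15],[0,0,0.0836]],
  ],
  gripper=0.5,
)

```text
time: 1.35
tool_pos: [0.2884, 0.3602, 0.264]
tool_rot: [-3.141, 0.001, 1.403]
contact_force: [0.7, 0.3, -0.3]
opening: 0.0691
grip_force: 0.0
```

```bash
cat >> h.py <<'E'
from scipy.spatial.transform import Rotation as Ro
def go(x,y,z):
    s=robot.observe();R=Ro.from_euler('xyz',s["tool_rot"])
    print(s["time"],s["tool_pos"].round(4),np.degrees(s["tool_rot"]).round(2),"shift/25mm",(R.inv().apply(np.array([x,y,z])-s["tool_pos"])/.025).round(2))
E
python3 -c "
from h import *
go(.43,.026,.25)"
```

```text
1.35 [0.2884 0.3602 0.264 ] [-1.7997e+02  4.0000e-02  8.0390e+01] shift/25mm [-12.24   7.82   0.56]
```

Call:
send_rows(
  plan=[
    [[-0.9,0.7,0],[0,0,0]],
    [[-0.9,0.7,0],[0,0,0]],
    [[-0.9,0.7,0],[0,0,0]],
    [[-0.9,0.7,0],[0,0,0]],
    [[-0.9,0.7,0],[0,0,0]],
    [[-0.9,0.7,0],[0,0,0]],
    [[-0.9,0.7,0],[0,0,0]],
    [[-0.9,0.7,0],[0,0,0]],
    [[-0.9,0.7,0],[0,0,0]],
    [[-0.9,0.7,0],[0,0,0]],
  ],
)

```text
time: 2.6
tool_pos: [0.4247, 0.1096, 0.264]
tool_rot: [-3.141, 0.0, 1.408]
contact_force: [0.2, 0.3, 0.2]
opening: 0.0693
grip_force: 0.0
```

Call:
send_rows(
  plan=[
    [[-0.8,0.2,0],[0,0,0]],
    [[-0.8,0.2,0],[0,0,0]],
    [[-0.8,0.2,0],[0,0,0]],
    [[-0.8,0.2,0],[0,0,0]],
    [[0,0,0.3],[0,0,0]],
    [[0,0,0.3],[0,0,0]],
    [[0,0,0.0],[0,0,0]],
    [[0,0,0],[0,0,0]],
    [[0,0,0],[0,0,0]],
    [[0,0,0],[0,0,0]],
  ],
)

```text
time: 3.85
tool_pos: [0.4314, 0.0284, 0.2494]
tool_rot: [3.141, -0.0, 1.408]
contact_force: [0.2, -0.2, 0.2]
opening: 0.0687
grip_force: 0.0
```

```bash
python3 -c "
from h import *
go(.43,.026,.142)
p,d,W=cam('wrist');cv2.imwrite('pics/w1.png',p);np.save('w1.npy',W)
m=(W[...,2]>.163)&(W[...,2]<.18)&(abs(W[...,0]-.43)<.04)&(abs(W[...,1]-.026)<.04)
v,u=np.nonzero(m);print(len(u),u.min(),u.max(),v.min(),v.max())
w=W[m];print(w.min(0),w.max(0),np.median(w,0),cv2.minEnclosingCircle((w[:,:2]*1000).astype(np.float32)))
"
```

```text
3.85 [0.4314 0.0284 0.2494] [ 1.7998e+02 -1.0000e-02  8.0660e+01] shift/25mm [-0.1  -0.04  4.29]
861 260 293 196 228
[0.41623096 0.01402483 0.16301004] [0.44534765 0.04290914 0.17200231] [0.43091912 0.02978567 0.16965554] ((430.7023010253906, 28.18157196044922), 14.842632293701172)
```

View pics/w1.png

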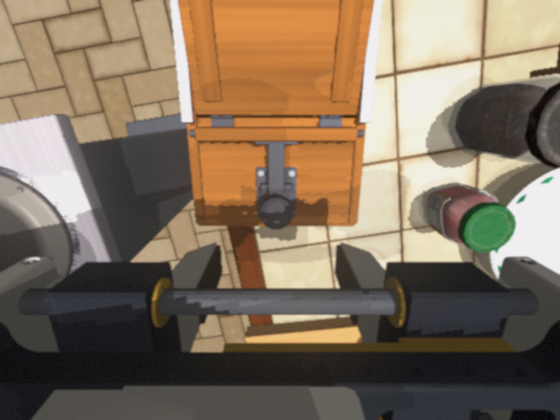

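The knob is at (275,211) in the wrist view, i.e. (0.431, 0.028), directly under the TCP. Descending and gripping.

Call:
send_rows(
  plan=[
    [[0,0,0.6],[0,0,0]],
    [[0,0,0.6],[0,0,0]],
    [[0,0,0.6],[0,0,0]],
    [[0,0,0.6],[0,0,0]],
    [[0,0,0.6],[0,0,0]],
    [[0,0,0.6],[0,0,0]],
    [[0,0,0.4],[0,0,0]],
    [[0,0,0.25],[0,0,0]],
    [[0,0,0],[0,0,0]],
    [[0,0,0],[0,0,0]],
  ],
)

```text
time: 5.15
tool_pos: [0.4317, 0.0283, 0.1434]
tool_rot: [3.141, -0.0, 1.408]
contact_force: [-0.3, -0.3, -1.1]
opening: 0.0685
grip_force: 0.0
```

Call:
send_rows(
  plan=[
    [[0,0,0],[0,0,0]],
    [[0,0,0],[0,0,0]],
    [[0,0,0],[0,0,0]],
    [[0,0,0],[0,0,0]],
    [[0,0,0],[0,0,0]],
    [[0,0,0],[0,0,0]],
    [[0,0,0],[0,0,0]],
    [[0,0,0],[0,0,0]],
    [[0,0,0],[0,0,0]],
    [[0,0,0],[0,0,0]],
  ],
  gripper=-1,
  force=25,
)

```text
time: 6.4
tool_pos: [0.4295, 0.0285, 0.1428]
tool_rot: [-3.138, 0.0, 1.408]
contact_force: [-6.2, 0.1, 5.4]
opening: 0.029
grip_force: 25.0
```

```bash
python3 -c "
from h import *
go(.43,.026,.142)
c=get_calibration('wrist');R=cv2.Rodrigues(np.array(c['rvec'],float))[0];print('cam',-R.T@np.array(c['tvec'],float).ravel())
"
```

```text
6.4 [0.4295 0.0285 0.1428] [-1.7978e+02  1.0000e-02  8.0660e+01] shift/25mm [-0.1   0.03  0.03]
cam [0.44435601 0.10945172 0.300433  ]
```

Call:
send_rows(
  plan=[
    [[0,-0.08,0],[0,0,0]],
    [[0,0,-0.13],[0,0,0]],
    [[0,0,-0.13],[0,0,0]],
    [[0,0,-0.13],[0,0,0]],
    [[0,0,-0.12],[0,0,0]],
    [[0,0,0],[0,0,0]],
    [[0,0,0],[0,0,0]],
    [[0,0,0],[0,0,0]],
    [[0.2,0,0],[0,0,0]],
    [[0.3,0,0],[0,0,0]],
  ],
)

```text
time: 7.65
tool_pos: [0.4314, 0.041, 0.1557]
tool_rot: [-3.142, 0.0, 1.407]
contact_force: [0.6, -2.8, -2.7]
opening: 0.0291
grip_force: 25.0
```

Call:
send_rows(
  plan=[
    [[0.45,0,0],[0,0,0]],
    [[0.45,0,0],[0,0,0]],
    [[0.45,0,0],[0,0,0]],
    [[0.45,0,0],[0,0,0]],
    [[0.45,0,0],[0,0,0]],
    [[0.45,0,0],[0,0,0]],
    [[0.45,0,0],[0,0,0]],
    [[0.45,0,0],[0,0,0]],
    [[0.45,0,0],[0,0,0]],
    [[0.45,0,0],[0,0,0]],
  ],
)

```text
time: 8.9
tool_pos: [0.4498, 0.1527, 0.1557]
tool_rot: [3.142, -0.0, 1.408]
contact_force: [2.0, -1.0, -1.5]
opening: 0.0289
grip_force: 25.0
```

```bash
python3 -c "
from h import *
go(.4295+.22*.162,.0285+.22*.987,.155)"
```

```text
8.9 [0.4498 0.1527 0.1557] [ 1.7999e+02 -1.0000e-02  8.0650e+01] shift/25mm [3.77 0.   0.03]
```

Call:
send_rows(
  plan=[
    [[0.45,0,0],[0,0,0]],
    [[0.45,0,0],[0,0,0]],
    [[0.45,0,0],[0,0,0]],
    [[0.45,0,0],[0,0,0]],
    [[0.45,0,0],[0,0,0]],
    [[0.45,0,0],[0,0,0]],
    [[0.4,0,0],[0,0,0]],
    [[0.3,0,0],[0,0,0]],
    [[0.2,0,0],[0,0,0]],
    [[0.15,0,0],[0,0,0]],
  ],
)

```text
time: 10.15
tool_pos: [0.465, 0.2447, 0.1557]
tool_rot: [3.141, -0.0, 1.408]
contact_force: [2.7, -2.9, -0.9]
opening: 0.0288
grip_force: 25.0
```

```bash
python3 -c "
from h import *
go(.4295+.22*.162,.0285+.22*.987,.143);print(robot.observe()['contact_force'])"
```

```text
10.15 [0.465  0.2447 0.1557] [179.99  -0.    80.65] shift/25mm [ 0.04 -0.    0.51]
[ 2.66880097 -2.92756435 -0.88312493]
```

Call:
send_rows(
  plan=[
    [[0.08,0,0],[0,0,0]],
    [[0.08,0,0],[0,0,0]],
    [[0,0,0],[0,0,0]],
    [[0,0,0],[0,0,0]],
    [[0,0,0.13],[0,0,0]],
    [[0,0,0.13],[0,0,0]],
    [[0,0,0.13],[0,0,0]],
    [[0,0,0.1],[0,0,0]],
    [[0,0,0],[0,0,0]],
    [[0,0,0],[0,0,0]],
  ],
)

```text
time: 11.4
tool_pos: [0.4651, 0.2457, 0.143]
tool_rot: [-3.14, 0.005, 1.407]
contact_force: [1.5, -12.6, -0.9]
opening: 0.0289
grip_force: 25.0
```

```bash
python3 -c "
from h import *
go(.4295+.22*.162,.0285+.22*.987,.143);print(robot.observe()['contact_force'])"
```

```text
11.4 [0.4651 0.2457 0.143 ] [-179.94    0.28   80.64] shift/25mm [-0.  0.  0.]
[  1.54775566 -12.58891637  -0.91201312]
```

At the stop (12.6 N reaction, 220 mm of travel). Catch let down; releasing and rising.

Call:
send_rows(
  plan=[
    [[0,0,0],[0,0,0]],
    [[0,0,0],[0,0,0]],
    [[0,0,0],[0,0,0]],
    [[0,0,0],[0,0,0]],
    [[0,0,-0.4],[0,0,0]],
    [[0,0,-0.7],[0,0,0]],
    [[-0.2,0,-1],[0,0,0]],
    [[-0.5,0,-1],[0,0,0]],
    [[-1,0,-1],[0,0,0]],
    [[-1,0,-1],[0,0,0]],
  ],
  gripper=0.5,
)

```text
time: 12.65
tool_pos: [0.4544, 0.1813, 0.2725]
tool_rot: [3.141, -0.0, 1.408]
contact_force: [0.5, 0.1, 0.3]
opening: 0.069
grip_force: 0.0
```

```bash
python3 -c "
from h import *
go(.4497,-.328,.25)
p,d,W=cam('wrist')
q,d2,W2=cam('scene');cv2.imwrite('pics/s2.png',np.hstack([cv2.resize(p,(400,300)),cv2.resize(q[170:290,170:330],(400,300))]))
np.save('w2.npy',W)
m=(W[...,2]>.155)&(W[...,2]<.18)&(abs(W[...,0]-.465)<.025)&(abs(W[...,1]-.244)<.025)
w=W[m];print(len(w),w.max(0) if len(w) else 0, cv2.minEnclosingCircle((w[:,:2]*1000).astype(np.float32)) if len(w) else 0)
"
```

```text
12.65 [0.4544 0.1813 0.2725] [ 1.7995e+02 -2.0000e-02  8.0690e+01] shift/25mm [-20.13   3.11   0.9 ]
898 [0.48096833 0.25938849 0.17212338] ((466.45257568359375, 244.67481994628906), 14.852519035339355)
```

View pics/s2.png

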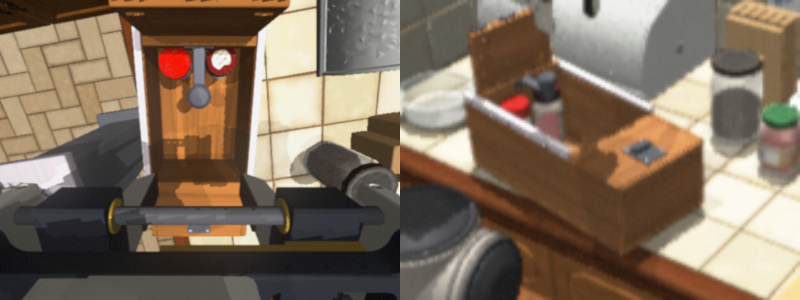

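The cover is folded flat, the catch is down (knob at about (199,95) in the left half), and both stored jars are untouched. On to the jar.

Call:
send_rows(
  plan=[
    [[-1,0.15,0],[0,0,0]],
    [[-1,0.15,0],[0,0,0]],
    [[-1,0.15,0],[0,0,0]],
    [[-1,0.15,0],[0,0,0]],
    [[-1,0.15,0],[0,0,0]],
    [[-1,0.15,0],[0,0,0]],
    [[-1,0.15,0],[0,0,0]],
    [[-1,0.15,0],[0,0,0]],
    [[-1,0.15,0],[0,0,0]],
    [[-1,0.15,0],[0,0,0]],
  ],
)

```text
time: 14.0
tool_pos: [0.4511, -0.0711, 0.2705]
tool_rot: [-3.141, -0.001, 1.408]
contact_force: [-0.7, -1.1, -0.4]
opening: 0.0689
grip_force: 0.0
```

Call:
send_rows(
  plan=[
    [[-1,0.16,0],[0,0,0]],
    [[-1,0.16,0],[0,0,0]],
    [[-1,0.16,0],[0,0,0]],
    [[-1,0.16,0],[0,0,0]],
    [[-1,0.16,0],[0,0,0]],
    [[-1,0.16,0],[0,0,0]],
    [[-1,0.16,0],[0,0,0]],
    [[-0.9,0.16,0],[0,0,0]],
    [[-0.6,0.16,0],[0,0,0]],
    [[0,0,0],[0,0,0]],
  ],
)

```text
time: 15.25
tool_pos: [0.4521, -0.2871, 0.2705]
tool_rot: [-3.141, -0.001, 1.407]
contact_force: [0.0, 0.1, 0.1]
opening: 0.069
grip_force: 0.0
```

```bash
python3 -c "
from h import *
p,d,W=cam('wrist')
m=(W[...,2]>.125)&(W[...,2]<.15)&(abs(W[...,0]-.45)<.04)&(abs(W[...,1]+.328)<.04)
w=W[m];print(len(w),np.median(w[:,2]));c=cv2.minEnclosingCircle((w[:,:2]*1000).astype(np.float32));print(c)
go(c[0][0]/1000,c[0][1]/1000,.097)
"
```

```text
1342 0.13571105792670735
((452.3411865234375, -328.1541442871094), 23.32488441467285)
15.3 [ 0.452  -0.2864  0.2706] [-1.7998e+02 -4.0000e-02  8.0630e+01] shift/25mm [-1.65  0.29  6.94]
```

Call:
send_rows(
  plan=[
    [[-0.5,0.1,0.5],[0,0,0]],
    [[-0.5,0.1,0.5],[0,0,0]],
    [[-0.4,0.09,0.5],[0,0,0]],
    [[-0.25,0,0.5],[0,0,0]],
    [[0,0,1],[0,0,0]],
    [[0,0,1],[0,0,0]],
    [[0,0,1],[0,0,0]],
    [[0,0,1],[0,0,0]],
    [[0,0,0.6],[0,0,0]],
    [[0,0,0.34],[0,0,0]],
  ],
)

```text
time: 16.55
tool_pos: [0.4522, -0.3283, 0.0966]
tool_rot: [-3.141, -0.001, 1.408]
contact_force: [0.5, 0.8, -0.3]
opening: 0.069
grip_force: 0.0
```

Call:
send_rows(
  plan=[
    [[0,0,0],[0,0,0]],
    [[0,0,0],[0,0,0]],
    [[0,0,0],[0,0,0]],
    [[0,0,0],[0,0,0]],
    [[0,0,0],[0,0,0]],
    [[0,0,0],[0,0,0]],
    [[0,0,0],[0,0,0]],
    [[0,0,0],[0,0,0]],
    [[0,0,0],[0,0,0]],
    [[0,0,0],[0,0,0]],
  ],
  gripper=-1,
  force=20,
)

```text
time: 17.8
tool_pos: [0.4528, -0.3287, 0.0981]
tool_rot: [3.14, 0.001, 1.408]
contact_force: [-0.6, -0.7, 5.3]
opening: 0.0455
grip_force: 20.0
```

```bash
python3 -c "
from h import *
go(.4543,.1707,.3)"
```

```text
17.8 [ 0.4528 -0.3287  0.0981] [1.7993e+02 4.0000e-02 8.0650e+01] shift/25mm [19.71 -3.17 -8.09]
```

Call:
send_rows(
  plan=[
    [[0,0,-0.3],[0,0,0]],
    [[0,0,-0.6],[0,0,0]],
    [[0,0,-0.8],[0,0,0]],
    [[0,0,-0.8],[0,0,0]],
    [[0,0,-0.8],[0,0,0]],
    [[0.3,0,-0.8],[0,0,0]],
    [[0.5,-0.1,-0.8],[0,0,0]],
    [[0.8,-0.15,-0.8],[0,0,0]],
    [[0.9,-0.15,-0.5],[0,0,0]],
    [[0.9,-0.15,-0.3],[0,0,0]],
  ],
)

```text
time: 19.05
tool_pos: [0.4526, -0.241, 0.2608]
tool_rot: [3.141, 0.0, 1.408]
contact_force: [0.0, -0.2, -1.8]
opening: 0.0457
grip_force: 19.9
```

Call:
send_rows(
  plan=[
    [[0.9,-0.15,0],[0,0,0]],
    [[0.9,-0.15,0],[0,0,0]],
    [[0.9,-0.15,0],[0,0,0]],
    [[0.9,-0.15,0],[0,0,0]],
    [[0.9,-0.15,0],[0,0,0]],
    [[0.9,-0.15,0],[0,0,0]],
    [[0.9,-0.15,0],[0,0,0]],
    [[0.9,-0.15,0],[0,0,0]],
    [[0.9,-0.15,0],[0,0,0]],
    [[0.8,-0.15,0],[0,0,0]],
  ],
)

```text
time: 20.3
tool_pos: [0.451, -0.0149, 0.2592]
tool_rot: [-3.14, -0.0, 1.408]
contact_force: [-0.6, 0.5, -2.0]
opening: 0.046
grip_force: 19.9
```

```bash
python3 -c "
from h import *
go(.4543,.1707,.26)"
```

```text
20.3 [ 0.451  -0.0149  0.2592] [-1.7991e+02 -1.0000e-02  8.0690e+01] shift/25mm [ 7.35 -1.07 -0.03]
```

Call:
send_rows(
  plan=[
    [[0.9,-0.15,0],[0,0,0]],
    [[0.9,-0.15,0],[0,0,0]],
    [[0.9,-0.15,0],[0,0,0]],
    [[0.9,-0.15,0],[0,0,0]],
    [[0.9,-0.15,0],[0,0,0]],
    [[0.9,-0.15,0],[0,0,0]],
    [[0.7,-0.1,0],[0,0,0]],
    [[0.4,0,0],[0,0,0]],
    [[0.2,0,0],[0,0,0]],
    [[0,0,0],[0,0,0]],
  ],
)

```text
time: 21.55
tool_pos: [0.4542, 0.1527, 0.2597]
tool_rot: [-3.141, 0.0, 1.408]
contact_force: [-0.2, -0.8, -1.2]
opening: 0.0454
grip_force: 19.9
```

```bash
python3 -c "
from h import *
go(.4543,.1707,.083)
p,d,W=cam('wrist');q,_,S=cam('scene')
cv2.imwrite('pics/w3.png',np.hstack([cv2.resize(p,(400,300)),cv2.resize(q[140:260,170:330],(400,300))]))"
```

```text
21.55 [0.4542 0.1527 0.2597] [-1.7998e+02  1.0000e-02  8.0660e+01] shift/25mm [ 0.71 -0.11  7.07]
```

View pics/w3.png

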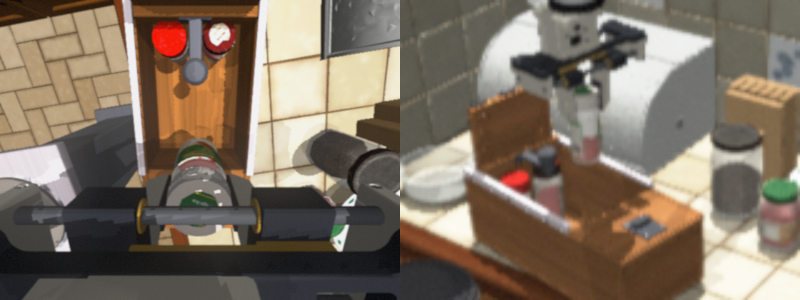

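The jar is held upright over the hollow (about (190,190) left) and centred between the walls. Lowering it.

Call:
send_rows(
  plan=[
    [[0.3,-0.05,0.3],[0,0,0]],
    [[0.3,-0.05,0.6],[0,0,0]],
    [[0,0,0.8],[0,0,0]],
    [[0,0,0.8],[0,0,0]],
    [[0,0,0.8],[0,0,0]],
    [[0,0,0.8],[0,0,0]],
    [[0,0,0.8],[0,0,0]],
    [[0,0,0.7],[0,0,0]],
    [[0,0,0.5],[0,0,0]],
    [[0,0,0.3],[0,0,0]],
  ],
)

```text
time: 22.9
tool_pos: [0.4539, 0.168, 0.099]
tool_rot: [-3.141, 0.0, 1.408]
contact_force: [-0.0, -0.5, -1.6]
opening: 0.0457
grip_force: 19.9
```

Call:
send_rows(
  plan=[
    [[0,0,0.2],[0,0,0]],
    [[0,0,0.15],[0,0,0]],
    [[0,0,0.1],[0,0,0]],
    [[0,0,0.1],[0,0,0]],
    [[0,0,0],[0,0,0]],
    [[0,0,0],[0,0,0]],
    [[0,0,0],[0,0,0]],
    [[0,0,0],[0,0,0]],
    [[0,0,0],[0,0,0]],
    [[0,0,0],[0,0,0]],
  ],
)

```text
time: 24.15
tool_pos: [0.4543, 0.1679, 0.0863]
tool_rot: [3.141, -0.0, 1.408]
contact_force: [0.5, -0.2, -1.6]
opening: 0.0457
grip_force: 19.9
```

Call:
send_rows(
  plan=[
    [[0,0,0.06],[0,0,0]],
    [[0,0,0.06],[0,0,0]],
    [[0,0,0.05],[0,0,0]],
    [[0,0,0],[0,0,0]],
    [[0,0,0],[0,0,0]],
    [[0,0,0],[0,0,0]],
    [[0,0,0],[0,0,0]],
    [[0,0,0],[0,0,0]],
    [[0,0,0],[0,0,0]],
    [[0,0,0],[0,0,0]],
  ],
)

```text
time: 25.4
tool_pos: [0.4544, 0.168, 0.0822]
tool_rot: [3.141, -0.0, 1.408]
contact_force: [-1.8, 0.1, 6.3]
opening: 0.0459
grip_force: 20.0
```

Floor contact at the expected height (about 8 N). Releasing.

Call:
send_rows(
  plan=[
    [[0,0,0],[0,0,0]],
    [[0,0,0],[0,0,0]],
    [[0,0,0],[0,0,0]],
    [[0,0,0],[0,0,0]],
    [[0,0,0],[0,0,0]],
    [[0,0,0],[0,0,0]],
    [[0,0,-0.2],[0,0,0]],
    [[0,0,-0.4],[0,0,0]],
    [[0,0,-0.7],[0,0,0]],
    [[0,0,-0.8],[0,0,0]],
  ],
  gripper=0.4,
)

```text
time: 26.65
tool_pos: [0.4543, 0.1679, 0.1356]
tool_rot: [3.141, -0.0, 1.408]
contact_force: [-0.8, 1.3, 0.1]
opening: 0.0642
grip_force: 0.0
```

Call:
send_rows(
  plan=[
    [[0,0,-0.8],[0,0,0]],
    [[0,0,-1],[0,0,0]],
    [[0,0,-1],[0,0,0]],
    [[0,0,-1],[0,0,0]],
    [[0,0,-1],[0,0,0]],
    [[-0.8,0,-0.5],[0,0,0]],
    [[-0.8,0,0],[0,0,0]],
    [[-0.8,0,0],[0,0,0]],
    [[-0.6,0,0],[0,0,0]],
    [[0,0,0],[0,0,0]],
  ],
)

```text
time: 27.9
tool_pos: [0.4421, 0.0933, 0.2674]
tool_rot: [3.141, -0.0, 1.406]
contact_force: [0.3, 0.7, 0.0]
opening: 0.0644
grip_force: 0.0
```

```bash
python3 -c "
from h import *
p,d,W=cam('wrist');q,_,S=cam('scene')
cv2.imwrite('pics/w4.png',np.hstack([cv2.resize(p,(400,300)),cv2.resize(q[170:290,170:330],(400,300))]))
m=(W[...,2]>.112)&(W[...,2]<.13)&(abs(W[...,0]-.454)<.04)&(abs(W[...,1]-.168)<.035)
w=W[m];print(len(w),np.median(w[:,2]),cv2.minEnclosingCircle((w[:,:2]*1000).astype(np.float32)))
m=(W[...,2]>.155)&(W[...,2]<.18)&(abs(W[...,0]-.465)<.025)&(abs(W[...,1]-.244)<.025)
w=W[m];print(len(w),w.max(0),cv2.minEnclosingCircle((w[:,:2]*1000).astype(np.float32)))
go(0,0,0)"
```

```text
1594 0.11975628846455275 ((454.9366149902344, 167.93350219726562), 22.62635612487793)
1333 [0.48127793 0.25705877 0.17235865] ((466.57501220703125, 244.27662658691406), 15.012500762939453)
28.0 [0.4422 0.0941 0.2672] [ 1.7998e+02 -3.0000e-02  8.0630e+01] shift/25mm [ -6.6  -16.84  10.68]
```

View pics/w4.png

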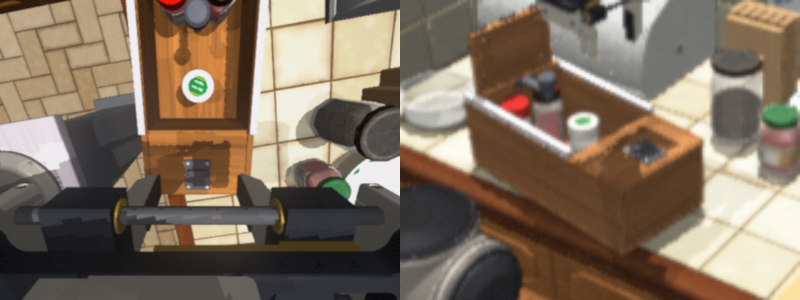

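The jar stands upright in the chest (cap at (197,87) left, top at z 0.120). The cover is still folded, the catch is down, and the arm is clear.

```bash
python3 -c "
from h import *
print(robot.hand_in())"
```

```text
the job is handed in; nothing more can be done
None
```

The jar stands upright on the chest floor beside the two stored jars, with the cover folded flat and the catch let down; the job was handed in at about 28 s with the arm clear.

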